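Sort the spice tins into their sprung rows beside the braai

TASK

Sort the three look-alike spice tins by length into the matching sprung rows on the wooden board: slip one end of each tin, tilted, under the row's hood, push the orange spring plate back, and lower the other end behind the red end wall so that the spring holds the tin flat in its row. Either end may go first; do not force a tin (under 40 N), and leave the tumbler and sprinkle tin standing where they are (within 30 mm).

Things in the scene. Friction and masses are not known exactly. Their poses are not given: they have to be found in the camera images.
- tin_short_mid (a point): Centre of the short spice tin: a square aluminium tin 100 mm long, 30 x 30 mm in section, with a black cap (22 mm of the length) at its +x end, lying on the slab at the start. x runs along the tin, z up (15 mm from centre to underside). About 80 g.
- tin_middle_mid (a point): Centre of the middle spice tin: a square aluminium tin 125 mm long, 30 x 30 mm in section, with a black cap (22 mm of the length) at its +x end, lying on the slab at the start. x runs along the tin, z up (15 mm from centre to underside). About 100 g.
- tin_long_mid (a point): Centre of the long spice tin: a square aluminium tin 150 mm long, 30 x 30 mm in section, with a black cap (22 mm of the length) at its +x end, lying on the slab at the start. x runs along the tin, z up (15 mm from centre to underside). About 120 g.
- row_short_seat (a point): Where the centre of a seated 100 mm tin belongs in the short row: 15 mm above the row's floor (floor 44 mm wide, 18 mm above the slab). x along the row, away from its sprung housing; z up. Inner face of the red end wall at x = +50.0 mm: 14 mm high, 6 mm thick, with ears of that height 38 mm apart on its inner 12 mm. Open at both sides between ears and housing.
- row_middle_seat (a point): Where the centre of a seated 125 mm tin belongs in the middle row: 15 mm above the row's floor (floor 44 mm wide, 18 mm above the slab). x along the row, away from its sprung housing; z up. Inner face of the red end wall at x = +62.5 mm: 14 mm high, 6 mm thick, with ears of that height 38 mm apart on its inner 12 mm. Open at both sides between ears and housing.
- row_long_seat (a point): Where the centre of a seated 150 mm tin belongs in the long row: 15 mm above the row's floor (floor 44 mm wide, 18 mm above the slab). x along the row, away from its sprung housing; z up. Inner face of the red end wall at x = +75.0 mm: 14 mm high, 6 mm thick, with ears of that height 38 mm apart on its inner 12 mm. Open at both sides between ears and housing.
- plate_short (a joint): Travel (m) of the short row's orange spring plate towards its housing: 0 at rest, hard stop at 0.014, 0.005 with its tin seated; 3 to 8 N. Resting face 45.0 mm on the -x side of the seat point, 34 mm square. A fixed hood (underside 40 mm above the floor, 3 mm thick, cheeks 38 mm apart) reaches 10 mm past it over the tin's end, so a level tin cannot go in.
- plate_middle (a joint): Travel (m) of the middle row's orange spring plate towards its housing: 0 at rest, hard stop at 0.014, 0.005 with its tin seated; 3 to 8 N. Resting face 57.5 mm on the -x side of the seat point, 34 mm square. A fixed hood (underside 40 mm above the floor, 3 mm thick, cheeks 38 mm apart) reaches 10 mm past it over the tin's end, so a level tin cannot go in.
- plate_long (a joint): Travel (m) of the long row's orange spring plate towards its housing: 0 at rest, hard stop at 0.014, 0.005 with its tin seated; 3 to 8 N. Resting face 70.0 mm on the -x side of the seat point, 34 mm square. A fixed hood (underside 40 mm above the floor, 3 mm thick, cheeks 38 mm apart) reaches 10 mm past it over the tin's end, so a level tin cannot go in.
- board: Wooden board 240 (x) x 270 (y) x 12 mm, fixed, that carries the three parallel rows 80 mm apart, in any order. Origin at the centre of its underside.
- tumbler: Glass tumbler, 100 mm high, 72 mm across, standing. Origin at the centre of its underside, z up along it.
- sprinkle_tin: Round aluminium sprinkle tin, 94 mm high, 58 mm across, standing. Origin at the centre of its underside, z up along it.

How it is judged (in metres and radians):
At the end, for the whole second after the job is handed in: Each tin lies in the row of its own length: centre within 5 mm of that row's seat point (both ends down on the floor), within 0.08 rad of the row's direction, holding the row's spring plate back by at least 3 mm; all three at rest (under 20 mm/s) and released (distance between tin_short_mid and row_short_seat below 0.005 m and angle between the x axis of tin_short_mid and the x axis of row_short_seat, either way round below 0.08 rad and value of joint each of plate_short, plate_middle, plate_long above 0.003 m and linear speed of each of tin_short, tin_middle, tin_long below 0.02 m/s and distance between tin_middle_mid and row_middle_seat below 0.005 m and angle between the x axis of tin_middle_mid and the x axis of row_middle_seat, either way round below 0.08 rad and distance between tin_long_mid and row_long_seat below 0.005 m and angle between the x axis of tin_long_mid and the x axis of row_long_seat, either way round below 0.08 rad); the robot touches nothing.
It fails at once if the tumbler is knocked over (tipped more than 0.4 rad) or shifted more than 30 mm (angle between tumbler's own z axis and vertical above 0.4 rad or distance of tumbler from where it was at the start of the episode above 0.03 m).
It fails at once if the sprinkle tin is knocked over (tipped more than 0.4 rad) or shifted more than 30 mm (angle between sprinkle_tin's own z axis and vertical above 0.4 rad or distance of sprinkle_tin from where it was at the start of the episode above 0.03 m).
It fails at once if a tin is pressed against a row (floor, spring plate, hood or walls) with more than 40 N (contact force between any of tin_short, tin_middle, tin_long and row_short above 40 N or contact force between any of tin_short, tin_middle, tin_long and row_middle above 40 N or contact force between any of tin_short, tin_middle, tin_long and row_long above 40 N).
It also fails if it takes over 72 s, if anything falls off the work surface, if the arm or the gripper's body presses on something with over 40 N, if the wrist force passes 120 N, or if a joint passes its speed limit or range.

ROBOT

A 6-joint arm with a two-finger parallel gripper is mounted at the origin on the work surface. World frame = base frame: x ahead of the robot, y to its left, z up, the work surface at z = 0. Lengths are in mm, angles in rad, forces in N, time in s.
With the tool pointing down it reaches from about 350 to 775 mm from the base axis. Payload 7.3 kg.
Tool frame: the origin (TCP) lies midway between the tips of the shut fingers; the grasp point (between the pads) lies 19 mm behind it; x points along the fingers, y is the direction in which the jaws open and shut, and the axes are right-handed (so a half turn about x gives the same grasp; the last joint's range is limited). The gripper opens to 92 mm and grips with 3 to 60 N. Pads are 19 mm wide; open, the fingers measure 130 mm over their backs; the gripper's body (75 mm by 190 mm) begins 47 mm behind the grasp point.
Start: joints at [-1.246, 0.342, 1.524, -0, 1.275, -0.146], TCP at [238.164, -467.892, 226.741] pointing down, gripper open.
Joint ranges: [-2.53, 2.53], [-0.77, 2.02], [0.04, 2.7], [-1, 4.14], [0.28, 2.66], [-3.11, 3.11]. Speed limits (rad/s): [2.57, 2.57, 3.14, 3.14, 3.14, 3.14].

INTERFACE

Orientations are given as a unit quaternion [w, x, y, z].
In Python, from station import r, snapshot, camera_info, finder gives the robot as it stands.
- The arm moves only by the shell command python3 -m crank 'ROWS' [FORCE]. ROWS is JSON, a list of rows, each a list of 5 numbers: the opening, from -1 (shut) to 1 (fully open), then the shift along the tool's x, y, z in mm, then the turn about the tool's x in rad. A call has 1 to 8 rows; each row shifts and turns the commanded pose from where the row before left it, along the tool's axes as they then stand; what a row does not reach is not made up. A row lasts 1/10 s, in which the tool goes at most 50 mm and 8.59 degrees, less where a joint would pass 70% of its speed; a pose out of reach is approached as far as the arm can. A call is refused whole if a number of a shift passes 50 or a number of a turn 0.15, either way. A call with a gripper value outside its range is refused whole. The fingers move at their own pace and stop on an object; FORCE is the grip in N (left out, the last holds). Time passes only in rows, so rows that do not move let the fingers close. It gives the time, the measured TCP pose, the force and the opening at its end, in the units of the state.
- r.state(): the state, without advancing time (a new reading comes with each control period).
- snapshot(name): name is "scene" or "top"; returns (picture, depth): 480x640x3 uint8, blue, green, red; 480x640 float32, mm along the optical axis (not along the pixel's ray), 0 where there is no reading.
- camera_info(name): a dict with "fov_y" (degrees; the focal length in pixels is half the picture's height over the tangent of half this angle, whatever the lens; pixels are square), "cx", "cy" (the principal point, pixels), "rvec" (rotation vector, rad) and "tvec" (3), from world to camera coordinates, as OpenCV has them. Camera axes: x right, y down, z forward; pixel columns grow to the right and rows downward; lengths in mm; the calibration is good to about 2 mm. A picture is of the moment at which its call begins. camera_info takes no time and is no camera call.
- r.close_job(): hands the job in, once; it reports no verdict.
Trained networks look in the newest picture that a camera, given by its name, has taken for a name from the list of things; names that differ only in an ending like _2 or _b are one class to them, and where a whole thing is asked for, a point or a joint stands for the part that bears it (a point fixed in the world has none). Each returns a list of dicts, best first, with "p" (0 to 1); they miss things now and then, are a little off and sometimes report something else, mostly with a low value. They report only what shows in the picture. A call takes as long as a camera call.
- finder.masks_of(camera, name): "pixels" (480x640 bool, what is visible of it).
- finder.landmark_of(camera, name): "position" ([x, y, z] in mm, in world coordinates, good to about 4 mm: a listed point, or the origin of a listed thing).
The state is a dict: "time_s": time; "joints": joint angles; "joint_vel": joint speeds; "joint_efforts": joint torques, N m; "ee_pos": TCP position; "tcp_rot": TCP orientation; "wrist_force": force on the tool from outside, world axes, zero at the start; "wrist_torque": the same for the moment, N m; "opening": opening from 0.0 (shut) to 1.0 (fully open).
Only numpy, scipy, OpenCV 4.12 (cv2) and the standard library are available. Lean on these libraries where they do the work, as an engineer would, in place of code of your own. Each camera call takes 0.05 s, during which the arm holds its last target. There are 200 camera calls.

## Working session

There is one attempt and no reset: what is moved stays moved. The work goes in short steps, Python scripts to look and compute and a shell command to move; the robot and the scene stay as the last step left them, time stands still between calls to the robot, and variables do not carry over. Pictures are saved under pics/ and viewed, about 8 in all and at most 12, crops included, and the job is handed in when it is done.

```bash
ls; mkdir -p pics; cat > h.py <<'E'
import numpy as np, cv2
from station import r, snapshot, camera_info, finder
def cam(n):
    c=camera_info(n); R=cv2.Rodrigues(np.array(c["rvec"],float))[0]; f=240/np.tan(np.radians(c["fov_y"])/2)
    return R,np.array(c["tvec"],float).ravel(),f,c["cx"],c["cy"]
def cloud(n,d):
    R,t,f,cx,cy=cam(n); v,u=np.mgrid[0:480,0:640]
    P=np.stack([(u-cx)/f*d,(v-cy)/f*d,d],-1)
    return (P-t)@R
E
python3 - <<'E'
from h import *
for n in ("scene","top"):
    p,d=snapshot(n); cv2.imwrite(f"pics/{n}0.png",p); np.save(f"{n}_d.npy",d)
    c=camera_info(n); print(n,c)
    for k in ("tin_short_mid","tin_middle_mid","tin_long_mid","row_short_seat","row_middle_seat","row_long_seat","board","tumbler","sprinkle_tin"):
        L=finder.landmark_of(n,k); print(k,[(np.round(x["position"]).tolist(),round(x["p"],2)) for x in L][:3])
print(r.state())
E
```

```text
pics
scene {'fov_y': 53.45040637874153, 'cx': 311.95187015547805, 'cy': 247.1987647847206, 'rvec': array([ 1.91663229,  1.28897789, -0.64215294]), 'tvec': array([-138.28275069, -298.16983001, 1633.52877282])}
tin_short_mid [([493.0, -364.0, 19.0], 0.91)]
tin_middle_mid [([578.0, -239.0, 16.0], 0.58)]
tin_long_mid [([451.0, -127.0, 17.0], 0.83)]
row_short_seat [([535.0, 235.0, 33.0], 0.92)]
row_middle_seat [([534.0, 157.0, 40.0], 0.77)]
row_long_seat [([545.0, 74.0, 38.0], 0.6)]
board []
tumbler [([682.0, -109.0, 5.0], 0.89), ([578.0, -243.0, 15.0], 0.27)]
sprinkle_tin [([654.0, -420.0, 3.0], 0.58)]
top {'fov_y': 48.94285569525665, 'cx': 318.7302101417075, 'cy': 236.8574560325582, 'rvec': array([ 2.14329666, -2.14888818,  0.12855145]), 'tvec': array([ -56.49011716,  559.83630441, 1046.29992629])}
tin_short_mid [([492.0, -367.0, 14.0], 0.78)]
tin_middle_mid [([582.0, -241.0, 19.0], 0.96), ([530.0, 236.0, 31.0], 0.32)]
tin_long_mid [([454.0, -130.0, 14.0], 0.66)]
row_short_seat [([531.0, 239.0, 32.0], 0.87), ([539.0, 157.0, 34.0], 0.68), ([452.0, -132.0, 13.0], 0.5)]
row_middle_seat [([
[... 256 characters left out ...]
ime_s': 1.0, 'joints': array([-1.24594744e+00,  3.41990008e-01,  1.52408181e+00,  5.61311360e-06,
        1.27540247e+00, -1.46005161e-01]), 'joint_vel': array([ 2.52434847e-04, -9.45614617e-04, -2.42979782e-04, -9.36725535e-05,
        8.56838995e-05, -1.38785312e-03]), 'joint_efforts': array([ 6.24463682e-04, -4.31132984e+01, -2.44480509e+01,  7.16347061e-02,
        4.82838205e-02,  1.43201061e-05]), 'ee_pos': array([ 238.1926031 , -467.88622512,  226.75205833]), 'tcp_rot': array([ 0.16497944,  0.68760688,  0.16489642, -0.68759562]), 'wrist_force': array([ 0.56845457, -0.18866452, -0.6111848 ]), 'wrist_torque': array([ 0.00835926, -0.00099127,  0.02055943]), 'opening': 1.0006477161027543}
```

View pics/top0.png

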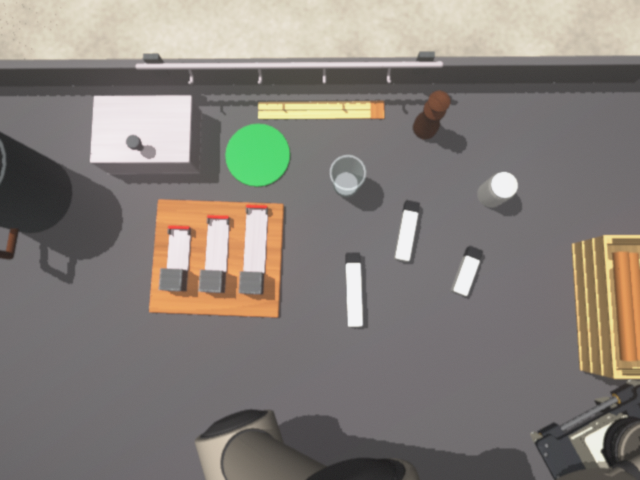

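View pics/scene0.png

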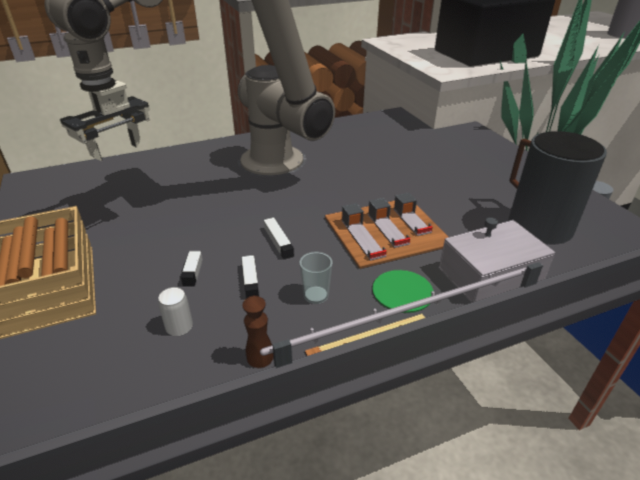

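The top view shows the board with short, middle and long rows (left to right, pixels (178,250), (215,250) and (254,245)). The housings are on the robot side and the red walls on the far side. The tins are at (467,272) short, (407,232) middle and (354,290) long, caps on the far side. The tumbler is at (347,178) and the sprinkle tin at (497,190). The scene view agrees. Next I'll fit precise poses.

```bash
cat >> h.py <<'E'
def rect(P):
    (c,(w,h),a)=cv2.minAreaRect(P[:,:2].astype(np.float32)); a=np.radians(a)
    if w<h: w,h,a=h,w,a+np.pi/2
    a=(a+np.pi/2)%np.pi-np.pi/2
    return np.round(c,1),round(w,1),round(h,1),round(a,3)
def goto(x,y,z,yaw=None):
    """shift in tool axes to world TCP target; yaw = jaw (tool y) direction in world"""
    from scipy.spatial.transform import Rotation as Ro
    s=r.state(); q=s["tcp_rot"]; M=Ro.from_quat([q[1],q[2],q[3],q[0]]).as_matrix()
    t=0
    cur=np.arctan2(M[1,1],M[0,1])
    if yaw is not None:
        d=(yaw-cur+np.pi/2)%np.pi-np.pi/2; t=-d   # tool x points down
    dl=M.T@(np.array([x,y,z])-s["ee_pos"])
    print("t",round(s["time_s"],2),"pos",s["ee_pos"].round(1),"jaw",round(cur,3),"tilt",M[:,0].round(3),"toolshift",dl.round(1),"turn",round(t,3),"open",round(s["opening"],3),"F",s["wrist_force"].round(1))
    return dl,t
E
python3 - <<'E'
from h import *
d=np.load("top_d.npy"); p=cv2.imread("pics/top0.png"); W=cloud("top",d)
ok=d>0
slab=W[300:420,290:330].reshape(-1,3); print("slab z",np.median(slab[:,2]))
for nm,b in dict(short=(440,240,490,310),mid=(390,195,425,270),long=(338,245,370,335)).items():
    u0,v0,u1,v1=b; w=W[v0:v1,u0:u1].reshape(-1,3); m=(w[:,2]>22)&(w[:,2]<40); print(nm,rect(w[m]),w[m][:,2].mean().round(1))
hsv=cv2.cvtColor(p,cv2.COLOR_BGR2HSV)
for nm,b in dict(short=(162,215,195,300),mid=(200,205,233,300),long=(240,195,272,300)).items():
    u0,v0,u1,v1=b; S=(slice(v0,v1),slice(u0,u1)); w=W[S].reshape(-1,3); h=hsv[S].reshape(-1,3); c=p[S].reshape(-1,3).astype(int)
    red=((h[:,0]<6)|(h[:,0]>174))&(h[:,1]>170); 
    floor=(h[:,1]<60)&(c[:,0]>140); hood=w[:,2]>50
    for k,m in (("red",red),("floor",floor),("hood",hood)):
        if m.sum()>3: print(nm,k,m.sum(),rect(w[m]),w[m].min(0).round(),w[m].max(0).round(),np.median(w[m],0).round(1))
goto(500,-360,150)
E
python3 - <<'E'
import cv2; a=cv2.imread("pics/top0.png")[190:330,140:295]; cv2.imwrite("pics/c1.png",cv2.resize(a,None,fx=4,fy=4,interpolation=cv2.INTER_CUBIC))
E
```

```text
slab z -0.5545280385541467
short (array([ 492.2, -362.1]), 100.7, 31.2, np.float64(-0.382)) 29.0
mid (array([ 575.9, -240.7]), 125.7, 30.4, np.float64(-0.205)) 29.0
long (array([ 454.9, -128.7]), 149.3, 30.2, np.float64(0.024)) 29.2
short red 40 (array([582.8, 233.3]), 40.6, 4.7, np.float64(1.489)) [579. 213.  27.] [585. 254.  36.] [582.6 233.8  32. ]
short floor 843 (array([452.2, 113.8]), 361.4, 116.1, np.float64(1.067)) [416. -72.   9.] [ 581.  260. 1111.] [535.4 235.2  17.6]
short hood 465 (array([457.3,  91.5]), 335.3, 45.6, np.float64(1.458)) [416. -72.  50.] [ 495.  257. 1111.] [472.8 234.3  60.4]
mid red 41 (array([604.2, 152.6]), 39.7, 4.4, np.float64(1.503)) [602. 133.  28.] [607. 172.  36.] [604.4 154.   31.3]
mid floor 1111 (array([510.7,  50.2]), 269.3, 154.1, np.float64(1.432)) [416. -72.   8.] [ 601.  180. 1111.] [543.4 154.9  17.5]
mid hood 501 (array([455.9,  53. ]), 259.4, 46.5, np.float64(1.439)) [416. -72.  50.] [ 493.  180. 1111.] [470.5 157.4  60.5]
long red 41 (array([625.8,  72. ]), 40.3, 4.4, np.float64(1.479)) [623.  52.  25.] [628.  92.  36.] [625.7  72.6  30.9]
long floor 1345 (array([495.5,  43.7]), 258.7, 112.1, np.float64(0.56)) [416. -72.   6.] [ 622.  100. 1111.] [553.9  75.1  17.4]
long hood 489 (array([455.8,  12.6]), 181.8, 48.4, np.float64(1.392)) [416. -72.  52.] [ 489.   99. 1111.] [466.5  77.1  60.4]
t 1.0 pos [ 238.2 -467.9  226.8] jaw -1.1 tilt [ 0. -0. -1.] toolshift [  76.8   22.6 -282.3] turn 0 open 1.001 F [ 0.6 -0.2 -0.6]
```

View pics/c1.png

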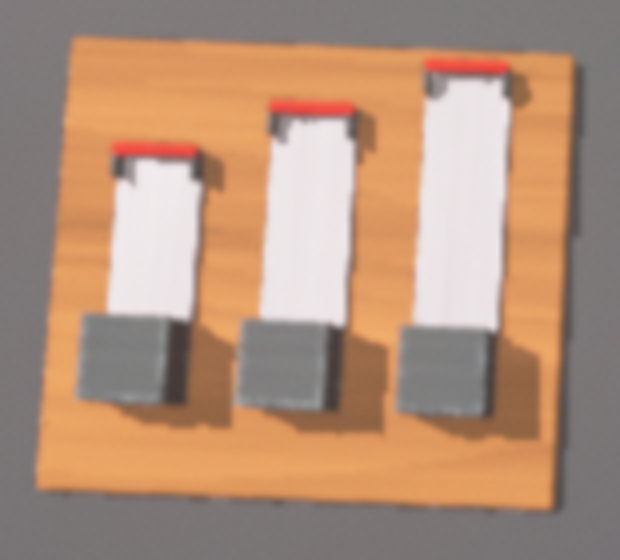

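The crop confirms three parallel rows, with dark housings at the bottom and red walls with ears at the top. The rows are turned slightly from world x, so I'll refine the row frames.

```bash
python3 - <<'E'
from h import *
d=np.load("top_d.npy"); p=cv2.imread("pics/top0.png"); W=cloud("top",d)
hsv=cv2.cvtColor(p,cv2.COLOR_BGR2HSV)
w=W[190:330,140:295].reshape(-1,3); h=hsv[190:330,140:295].reshape(-1,3)
wood=(h[:,1]>80)&(h[:,0]>7)&(h[:,0]<25)&(abs(w[:,2]-12)<4); print("board",rect(w[wood]))
R,t,f,cx,cy=cam("top"); print("cam pos",(-R.T@t).round())
for nm,b in dict(short=(156,215,195,300),mid=(198,205,236,300),long=(236,195,274,300)).items():
    u0,v0,u1,v1=b; S=(slice(v0,v1),slice(u0,u1)); w=W[S].reshape(-1,3); h=hsv[S].reshape(-1,3)
    top=abs(w[:,2]-60.5)<2.5; print(nm,"hoodtop",rect(w[top]))
    red=((h[:,0]<6)|(h[:,0]>174))&(h[:,1]>170)&(abs(w[:,2]-32)<2.5); print(" red",red.sum(),rect(w[red]))
    # floor edges per x slab
    fl=(h[:,1]<40)&(abs(w[:,2]-17.5)<2)
    print(" floor",rect(w[fl]))
    for x in range(510,620,20):
        q=w[fl&(abs(w[:,0]-x)<6)]
        if len(q)>20: print("   x",x,q[:,1].min().round(1),q[:,1].max().round(1))
E
```

```text
board (array([522.2, 157.4]), 270.3, 239.7, np.float64(1.53))
cam pos [ 416.  -72. 1111.]
short hoodtop (array([473.7, 239.1]), 45.8, 43.7, np.float64(1.524))
 red 34 (array([583.1, 233.3]), 40.5, 2.8, np.float64(-1.569))
 floor (array([536.4, 236. ]), 84.1, 43.4, np.float64(-0.028))
   x 510 215.4 258.5
   x 530 215.1 257.7
   x 550 213.8 256.5
   x 570 215.0 255.3
mid hoodtop (array([470.3, 159.3]), 45.3, 44.0, np.float64(1.531))
 red 34 (array([604.2, 152.6]), 39.7, 4.4, np.float64(1.503))
 floor (array([524. , 156.8]), 151.1, 43.7, np.float64(-0.044))
   x 510 135.7 177.7
   x 530 135.8 178.4
   x 550 134.3 176.7
   x 570 134.4 176.3
   x 590 133.3 175.2
long hoodtop (array([467. ,  79.4]), 44.8, 44.0, np.float64(1.539))
 red 31 (array([625.7,  71.8]), 39.7, 4.3, np.float64(1.453))
 floor (array([557.4,  75.4]), 131.1, 43.6, np.float64(-0.041))
   x 510 56.4 98.1
   x 530 54.6 98.2
   x 550 54.6 96.7
   x 570 54.8 95.0
   x 590 52.9 95.1
   x 610 53.3 93.7
```

```bash
python3 -c "
from h import *
goto(500,-127.6,120,1.595)"
```

```text
t 1.0 pos [ 238.2 -467.9  226.8] jaw -1.1 tilt [ 0. -0. -1.] toolshift [ 106.7 -184.5 -387.7] turn 0.447 open 1.001 F [ 0.6 -0.2 -0.6]
```

```bash
python3 -m crank '[[0.3,0,-15,-32,0],[0.3,0,-15,-32,0],[0.3,0,-15,-32,0],[0.3,0,-15,-32,0],[0.3,0,-15,-32,0],[0.3,0,-15,-32,0],[0.3,0,-15,-32,0],[0.3,0,-15,-32,0]]' 20 | tail -3
python3 -m crank '[[0.3,20,-16,-33,0],[0.3,20,-16,-33,0],[0.3,20,-16,-33,0],[0.3,20,-16,-33,0],[0.3,0,0,0,0.149],[0.3,0,0,0,0.149],[0.3,0,0,0,0.149],[0.3,0,0,0,0]]' | tail -3
python3 -c "
from h import *
goto(500,-127.6,4,1.595)"
```

```text
tcp_rot: [0.165, 0.688, 0.165, -0.688]
wrist_force: [0.6, 0.1, -0.2]
opening: 0.651
tcp_rot: [0.008, 0.707, 0.008, -0.707]
wrist_force: [-0.1, -0.1, -0.4]
opening: 0.65
t 2.6 pos [ 500.6 -127.8  146.7] jaw -1.548 tilt [ 0. -0. -1.] toolshift [142.7  -0.2   0.6] turn -0.001 open 0.65 F [-0.1 -0.1 -0.4]
```

```bash
python3 -m crank '[[0.3,40,0,0,0],[0.3,40,0,0,0],[0.3,40,0,0,0],[0.3,22.5,0,0,0],[-1,0,0,0,0],[-1,0,0,0,0],[-1,0,0,0,0],[-1,0,0,0,0]]' 3 | tail -3
python3 -m crank '[[-1,0,0,0,0],[-1,0,0,0,0],[-1,-5,0,0,0],[-1,-5,0,0,0],[-1,-10,0,0,0],[-1,-10,0,0,0],[-1,0,0,0,0],[-1,0,0,0,0]]' | tail -3
python3 - <<'E'
from h import *
goto(500,-127.6,34,1.595)
for n in("scene","top"):
    p,d=snapshot(n); W=cloud(n,d); cv2.imwrite(f"pics/{n}1.png",p)
    m=(W[...,0]>370)&(W[...,0]<540)&(abs(W[...,1]+128)<14)&(W[...,2]>5)&(W[...,2]<100)&(d>0)
    w=W[m]
    for x in range(375,545,10):
        q=w[abs(w[:,0]-x)<5]
        if len(q): print(n,x,len(q),np.percentile(q[:,2],[10,50,90]).round(1))
E
python3 - <<'E'
import cv2; a=cv2.imread("pics/scene1.png")[120:320,180:380]; cv2.imwrite("pics/c2.png",cv2.resize(a,None,fx=3,fy=3))
E
```

```text
tcp_rot: [0.009, 0.707, 0.009, -0.707]
wrist_force: [-0.4, 0.5, -0.2]
opening: 0.351
tcp_rot: [0.009, 0.708, 0.008, -0.706]
wrist_force: [0.5, 0.2, -0.9]
opening: 0.33
t 4.2 pos [ 501.  -128.1   34.9] jaw -1.547 tilt [ 0.002 -0.001 -1.   ] toolshift [ 0.9 -0.5  1. ] turn -0.0 open 0.33 F [ 0.5  0.2 -0.9]
scene 445 1 [48. 48. 48.]
scene 455 4 [49.5 50.7 51.7]
scene 465 7 [50.4 52.1 53.1]
scene 475 10 [54.  55.1 56. ]
scene 485 13 [55.2 56.9 57.8]
scene 495 24 [58.7 60.  61.6]
scene 505 19 [60.4 62.7 64.2]
scene 515 15 [63.2 64.6 66.7]
scene 525 105 [44.  55.3 65.4]
scene 535 16 [40.  43.1 57.2]
top 445 30 [42.9 44.7 47.6]
top 455 69 [44.4 46.5 49. ]
top 465 70 [46.8 49.2 51.7]
top 475 16 [48.  51.2 54. ]
```

View pics/c2.png

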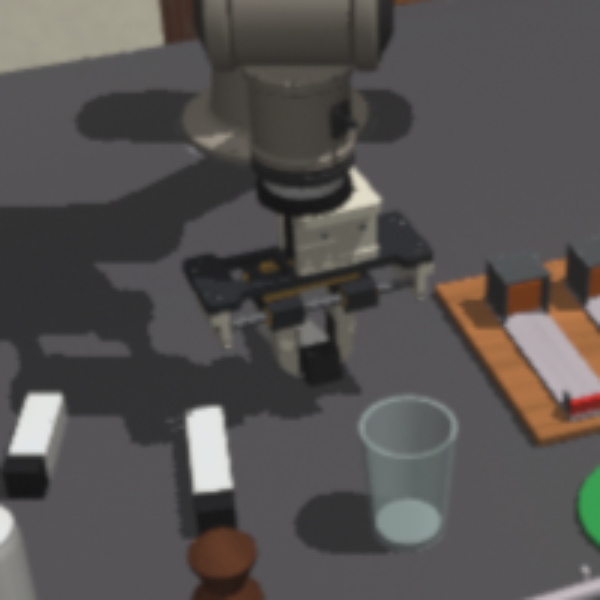

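The loose 3 N grip let the tin pivot: the scene crop shows the cap end raised in the jaws, and depth gives a tilt of about 0.23 rad. I'll tighten the grip and carry it.

```bash
python3 -m crank '[[-1,0,0,0,0],[-1,0,0,0,0],[-1,-20,0,0,0],[-1,-40,0,0,0],[-1,-40,0,0,0],[-1,0,0,0,0]]' 30 | tail -3
python3 -c "
from h import *
goto(618.3,72.6,100,1.528)"
```

```text
tcp_rot: [0.01, 0.71, 0.007, -0.704]
wrist_force: [-0.3, -0.2, -1.2]
opening: 0.326
t 4.9 pos [ 503.1 -128.9  138.9] jaw -1.547 tilt [ 0.008 -0.004 -1.   ] toolshift [  39.1 -198.9 -119.6] turn 0.067 open 0.326 F [-0.3 -0.2 -1.2]
```

```bash
python3 -m crank '[[-1,0,-25,-15,0],[-1,0,-25,-15,0],[-1,0,-25,-15,0],[-1,0,-25,-15,0],[-1,0,-25,-15,0],[-1,0,-25,-15,0],[-1,0,-25,-15,0],[-1,0,-24,-14,0]]' | tail -1
python3 -m crank '[[-1,0,0,0,0.067],[-1,0,0,0,0],[-1,0,0,0,0]]' | tail -1
cat >> h.py <<'E'
def tin(tag):
    "held tin seen from both cameras: profile in row frame relative to TCP"
    s=r.state(); e=s["ee_pos"]; u=np.array([.9991,-.043]); n=np.array([.043,.9991])
    for c in("scene","top"):
        p,d=snapshot(c); cv2.imwrite(f"pics/{c}{tag}.png",p); W=cloud(c,d)
        S=(W[...,:2]-e[:2])@u; N=(W[...,:2]-e[:2])@n; Z=W[...,2]-e[2]
        m=(d>0)&(S>-135)&(S<45)&(abs(N)<22)&(Z>-40)&(Z<45)&(W[...,2]>25)
        for x in range(-130,45,10):
            k=m&(abs(S-x)<5)
            if k.sum()>4: print(c,x,k.sum(),"z",np.percentile(Z[k],[10,50,90]).round(1),"n",N[k].min().round(1),N[k].max().round(1))
E
python3 - <<'E'
from h import *
goto(618.3,72.6,53,1.528); tin("2")
E
```

```text
opening: 0.328
opening: 0.324
t 6.0 pos [614.   73.6 133.1] jaw -1.613 tilt [-0.002 -0.    -1.   ] toolshift [80.1  0.8 -4.5] turn 0.001 open 0.324 F [ 0.3  0.2 -1.1]
scene -110 7 z [-0.4  0.   0.6] n -9.7 -0.8
scene -100 10 z [-19.   -5.2   2.6] n -16.6 0.1
scene -90 15 z [-23.6 -12.4  -5.6] n -17.1 -13.7
scene -80 18 z [-18.2  -9.5   2.1] n -16.8 -14.6
scene -70 20 z [-17.5  -2.2   9. ] n -16.7 -7.9
scene -60 22 z [-11.2   2.3  11.2] n -17.2 -8.1
scene -50 24 z [-12.9   0.5  12.1] n -17.3 13.1
scene -40 5 z [-11.3  15.1  17.8] n -16.7 13.6
scene -30 6 z [ 4.3 19.4 20.2] n -15.2 13.5
scene -20 8 z [21.  21.5 22.5] n 0.5 10.3
scene -10 23 z [23.  25.3 36.7] n -7.8 16.1
scene 0 36 z [25.1 26.9 40.5] n -13.9 16.3
scene 10 99 z [ 6.6 28.8 40.4] n -21.9 21.2
scene 20 78 z [13.2 25.2 31.7] n -16.1 15.2
scene 30 99 z [ 5.9 14.4 27.8] n -16.9 12.8
top -110 5 z [-21.8 -20.4 -18.5] n -14.3 -14.0
top -80 6 z [-23.3 -20.1 -18.6] n -14.8 -13.9
top -70 10 z [-19.  -11.1  -2.3] n -14.6 -13.8
top -60 11 z [-12.6 -10.1   1.5] n -14.8 -14.1
top -50 13 z [-9.6  0.8  8.7] n -14.3 -12.8
top -40 6 z [-5.7 -3.1  5.9] n -14.7 -13.9
```

```bash
python3 -m crank '[[-1,0,0.8,-4.5,0],[-1,30,0,0,0],[-1,30,0,0,0],[-1,12,0,0,0],[-1,8,0,0,0],[-1,0,0,0,0],[-1,0,0,0,0]]' | tail -3
python3 -c "
from h import *
goto(548.4+47*.9991,75.6-.043*47,52,1.528)"
```

```text
tcp_rot: [-0.015, 0.708, -0.015, -0.706]
wrist_force: [-0.7, 0.0, -1.2]
opening: 0.323
t 6.8 pos [620.1  72.8  55.4] jaw -1.614 tilt [ 0.002 -0.    -1.   ] toolshift [ 3.3  0.3 24.7] turn -0.0 open 0.323 F [-0.7  0.  -1.2]
```

```bash
python3 -m crank '[[-1,3,0.3,3,0],[-1,0,0,4,0],[-1,0,0,5,0],[-1,0,0,5,0],[-1,0,0,4,0],[-1,0,0,3,0],[-1,0,0,0,0],[-1,0,0,0,0]]' | tail -3
python3 -c "
from h import *
goto(548.4+38*.9991,75.6-.043*38,50,1.528)"
```

```text
tcp_rot: [-0.015, 0.708, -0.015, -0.706]
wrist_force: [5.5, 0.4, 2.9]
opening: 0.327
t 7.6 pos [596.5  73.6  52.1] jaw -1.614 tilt [ 0.004 -0.    -1.   ] toolshift [ 2.1  0.  10.1] turn -0.0 open 0.327 F [5.5 0.4 2.9]
```

```bash
python3 -m crank '[[-1,0,0,3,0],[-1,0,0,3,0],[-1,0,0,3,0],[-1,0,0,1,0],[-1,0,0,0,0],[-1,0,0,0,0]]' | tail -3
python3 - <<'E'
from h import *
goto(548.4+38*.9991,75.6-.043*38,50,1.528); tin("3")
a=cv2.imread("pics/scene3.png")[120:320,280:480]; cv2.imwrite("pics/c3.png",cv2.resize(a,None,fx=3,fy=3))
E
```

```text
tcp_rot: [-0.015, 0.709, -0.015, -0.705]
wrist_force: [7.8, -0.0, 2.9]
opening: 0.323
t 8.2 pos [587.9  73.9  52.6] jaw -1.614 tilt [ 0.007 -0.    -1.   ] toolshift [ 2.6 -0.   1.5] turn -0.001 open 0.323 F [ 7.8 -0.   2.9]
scene -100 9 z [-24.4  -4.7   3.1] n -16.1 -9.5
scene -90 14 z [-22.8 -12.4   3.9] n -16.2 -8.3
scene -80 6 z [-20.6 -15.5  -6.5] n -16.9 -14.1
scene -70 15 z [-19.1  -8.6  -1. ] n -16.9 -14.5
scene -60 17 z [-12.6  -2.3   6.3] n -16.3 -13.3
scene -50 12 z [-12.    0.2  10.5] n -17.7 -13.7
scene -30 6 z [17.6 19.2 20.1] n 2.7 10.8
scene -20 7 z [19.8 21.7 23.1] n 2.6 14.5
scene -10 21 z [23.1 25.  36.7] n -5.8 15.7
scene 0 35 z [24.5 27.7 40.2] n -14.2 16.8
scene 10 89 z [10.3 27.9 41. ] n -21.9 21.9
scene 20 82 z [ 6.3 24.5 31.9] n -21.6 21.3
scene 30 87 z [-19.9  11.3  22.4] n -21.5 20.3
scene 40 60 z [-26.4 -20.9 -18.1] n -21.9 19.6
top -130 24 z [-19.8   6.8  10. ] n -21.9 -16.8
top -120 20 z [-14.9   4.8   9.6] n -21.9 -17.9
top -110 20 z [-12.2   5.3  10.3] n -21.5 -17.2
top -100 15 z [-17.    6.6   8.6] n -21.7 -17.2
top -60 10 z [-19.4  -9.2   0.1] n -14.1 -13.3
top -50 8 z [-14.6 -12.    5.7] n -14.4 -13.6
```

View pics/c3.png

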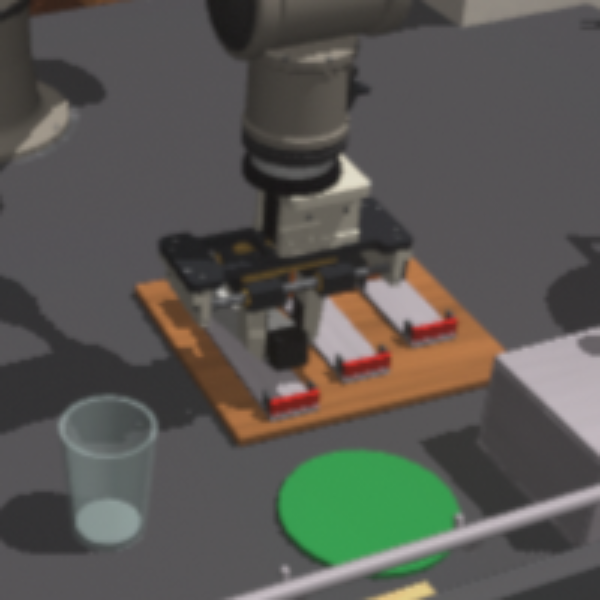

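The scene crop shows the tin under the long row's hood, with the cap end above and inside the red wall at crop (290,400). I'll lower it now.

```bash
python3 -m crank '[[-1,0,0,1.5,0],[-1,3,0,0,0],[-1,3,0,0,0],[-1,3,0,0,0],[-1,3,0,0,0],[-1,3,0,-0.5,0],[-1,0,0,0,0]]' | tail -2
python3 -c "
from h import *
goto(548.4+40*.9991,75.6-.043*40,24,1.528)"
```

```text
wrist_force: [11.2, -0.7, 3.9]
opening: 0.327
t 9.0 pos [588.4  73.8  38. ] jaw -1.614 tilt [ 0.01 -0.   -1.  ] toolshift [14.  -0.1  0.2] turn -0.001 open 0.327 F [11.2 -0.7  3.9]
```

```bash
python3 -m crank '[[-1,3,0,-0.5,0],[-1,3,0,-0.5,0],[-1,3,0,-0.5,0],[-1,3,0,-0.5,0],[-1,2,0,-0.5,0],[-1,0,0,0,0]]' | tail -2
python3 - <<'E'
from h import *
goto(548.4+42*.9991,75.6-.043*42,23,1.528);tin("4")
E
```

```text
wrist_force: [9.0, 0.5, 2.2]
opening: 0.325
t 9.6 pos [589.9  73.8  23.6] jaw -1.614 tilt [ 0.008 -0.    -1.   ] toolshift [ 0.6 -0.  -0.5] turn -0.0 open 0.325 F [9.  0.5 2.2]
scene -130 28 z [37.6 39.4 41.1] n -20.3 18.3
scene -20 10 z [24.2 25.2 27.1] n -1.0 13.9
scene -10 33 z [24.1 26.9 37.8] n -8.9 16.9
scene 0 41 z [24.3 26.3 39.5] n -14.2 18.0
scene 10 97 z [13.2 25.7 41.1] n -22.0 21.9
scene 20 44 z [ 6.2 23.5 26.3] n -21.1 20.5
scene 30 91 z [ 7.4 16.1 25.8] n -19.7 18.9
scene 40 56 z [ 2.5  6.7 10.7] n -21.9 19.2
top -130 15 z [10.  24.7 36.8] n -21.7 -20.3
top -120 10 z [14.2 22.5 30.2] n -21.9 -21.2
top -110 11 z [16.3 23.1 35.3] n -22.0 -21.3
```

```bash
python3 -m crank '[[-1,0,0,0,0],[-1,0,0,0,0],[-0.1,0,0,0,0],[-0.1,0,0,0,0],[-0.1,0,0,0,0],[-0.1,-40,0,0,0],[-0.1,-50,0,0,0],[-0.1,-30,0,0,0]]' 3 | tail -2
python3 -m crank '[[0,0,48,-2,0],[0,0,48,-2,0],[0,0,48,-2,0],[0,0,48,-2,0],[0,0,0,0,0]]' | tail -1
python3 - <<'E'
from h import *
p,d=snapshot("top"); cv2.imwrite("pics/top5.png",p); W=cloud("top",d); np.save("W5.npy",W)
m=(abs(W[...,0]-560)<75)&(abs(W[...,1]-75)<30)&(abs(W[...,2]-48)<4); print("long",rect(W[m]),np.median(W[m][:,2]))
for x in range(495,630,20):
    k=m&(abs(W[...,0]-x)<6); print(x,np.median(W[k][:,2]).round(1) if k.any() else None)
# fresh poses of remaining tins
for nm,x,y in(("mid",576,-241),("short",492,-362)):
    m=(abs(W[...,0]-x)<75)&(abs(W[...,1]-y)<60)&(W[...,2]>22)&(W[...,2]<40); print(nm,rect(W[m]) if m.sum()>9 else None)
g=np.array([575.9,-240.7])+32*np.array([np.cos(-.205),np.sin(-.205)]); print(g)
goto(g[0],g[1],120,-.205+np.pi/2)
E
```

```text
wrist_force: [1.1, -1.2, 0.5]
opening: 0.445
opening: 0.5
long (array([557.2,  76.2]), 133.1, 30.2, np.float64(-0.042)) 47.43366294641576
495 48.0
515 46.8
535 48.0
555 47.3
575 47.1
595 47.7
615 47.3
mid (array([ 575.8, -240.6]), 125.0, 30.5, np.float64(-0.201))
short (array([ 491.5, -362.5]), 100.2, 31.1, np.float64(-0.388))
[ 607.2299515  -247.21414912]
t 11.05 pos [ 585.6 -121.   141.7] jaw -1.619 tilt [-0.001  0.    -1.   ] toolshift [ 21.6 125.  -27.6] turn 0.157 open 0.498 F [-0.   0.2 -0.8]
```

Long tin is seated: depth shows it flat at 47.4 mm with its end at the wall. On to the middle tin.

```bash
python3 -m crank '[[0.2,0,32,-7,0],[0.2,0,32,-7,0],[0.2,0,32,-7,0],[0.2,0,29,-6.6,0],[0.2,0,0,0,0.08],[0.2,0,0,0,0.075],[0.2,0,0,0,0],[0.2,0,0,0,0]]' 3| tail -1
python3 -c "
from h import *
goto(607.2,-247,4,-.203+np.pi/2)"
```

```text
opening: 0.602
t 11.85 pos [ 608.6 -243.   142. ] jaw -1.766 tilt [-0.001  0.001 -1.   ] toolshift [138.    4.2   0.5] turn 0.008 open 0.602 F [1.  0.  0.5]
```

```bash
python3 -m crank '[[0.2,38,4.2,0.5,0.008],[0.2,40,0,0,0],[0.2,40,0,0,0],[0.2,20,0,0,0],[-1,0,0,0,0],[-1,0,0,0,0],[-1,0,0,0,0],[-1,0,0,0,0]]' 3 | tail -1
python3 -m crank '[[-1,0,0,0,0],[-1,0,0,0,0],[-1,-5,0,0,0],[-1,-5,0,0,0],[-1,-7,0,0,0],[-1,-6,0,0,0],[-1,0,0,0,0],[-1,0,0,0,0]]' | tail -1
python3 -m crank '[[-1,0,0,0,0],[-1,0,0,0,0],[-1,-20,0,0,0],[-1,-40,0,0,0],[-1,-40,0,0,0],[-1,0,0,0,0]]' 30 | tail -1
python3 -c "
from h import *
s=70;goto(539.3+s,156-.043*s,100,1.528)"
```

```text
opening: 0.328
opening: 0.325
opening: 0.326
t 14.05 pos [ 609.9 -249.7  133.3] jaw -1.777 tilt [ 0.009 -0.005 -1.   ] toolshift [  31.2 -394.1   83.4] turn -0.163 open 0.326 F [-0.2 -0.1 -1.2]
```

```bash
python3 -m crank '[[-1,0,-33,7,0],[-1,0,-33,7,0],[-1,0,-33,7,0],[-1,0,-33,7,0],[-1,0,-33,7,0],[-1,0,-33,7,0],[-1,0,-33,7,0],[-1,0,-33,7,0]]' | tail -1
python3 -m crank '[[-1,0,-33,7,0],[-1,0,-33,7,0],[-1,0,-33,7,0],[-1,0,-31,6,0],[-1,0,0,0,-0.08],[-1,0,0,0,-0.083],[-1,0,0,0,0],[-1,0,0,0,0]]' | tail -1
python3 - <<'E'
from h import *
s=55;goto(539.3+s,156-.043*s,100,1.528);tin("6")
E
```

```text
opening: 0.327
opening: 0.323
t 15.65 pos [606.2 154.2 126.3] jaw -1.616 tilt [-0.002 -0.    -1.   ] toolshift [26.3  1.1 11.8] turn -0.003 open 0.323 F [ 0.  -0.9 -1. ]
scene -80 11 z [-18.6  -8.4   2.9] n -16.0 -5.2
scene -70 24 z [-13.5   1.9  10.2] n -17.0 -1.7
scene -60 26 z [-12.6   1.7  11.9] n -17.5 -6.6
scene -50 23 z [-11.1   1.7  13.2] n -17.0 -14.2
scene -40 11 z [-13.1  -5.6   9.4] n -18.4 11.6
scene -30 5 z [-9.2 -5.4 19.3] n -16.0 11.7
scene -20 8 z [21.1 22.4 23.3] n -0.1 11.3
scene -10 22 z [23.1 26.4 41.2] n -16.3 16.1
scene 0 36 z [25.6 27.4 39.7] n -14.7 16.3
scene 10 87 z [ 6.1 28.3 40. ] n -22.0 20.5
scene 20 56 z [10.4 27.8 32. ] n -17.8 13.0
scene 30 115 z [ 6.8 17.5 27.8] n -16.6 14.0
top -90 39 z [-5.4  1.9  4.4] n -14.7 -1.0
top -80 61 z [-11.1   3.2   6.5] n -14.8 1.6
top -70 61 z [-7.7  6.2  9.1] n -14.8 2.3
top -60 74 z [-2.6  8.4 11. ] n -14.3 4.9
top -50 74 z [ 0.4 11.7 14.4] n -14.5 8.2
top -40 91 z [ 3.2 13.8 16.4] n -14.4 11.2
top -30 73 z [-3.3 16.2 19.1] n -15.0 6.7
top -20 12 z [ 0.7 18.6 20. ] n -13.8 6.5
```

```bash
python3 -m crank '[[-1,0,1.1,11.8,0],[-1,30,0,0,0],[-1,30,0,0,0],[-1,12,0,0,0],[-1,8,0,0,0],[-1,0,0,0,0],[-1,0,0,0,0]]' | tail -2
python3 -c "
from h import *
s=33;goto(539.3+s,156-.043*s,46,1.528)"
```

```text
wrist_force: [-0.8, 0.8, -1.1]
opening: 0.326
t 16.45 pos [595.7 153.8  48.2] jaw -1.614 tilt [ 0.002  0.    -1.   ] toolshift [ 2.2  0.3 23.4] turn -0.001 open 0.326 F [-0.8  0.8 -1.1]
```

```bash
python3 -m crank '[[-1,2,0.3,3,0],[-1,0,0,4,0],[-1,0,0,4,0],[-1,0,0,4,0],[-1,0,0,4,0],[-1,0,0,4,0],[-1,0,0,0,0]]' | tail -2
python3 -c "
from h import *
s=25;goto(539.3+s,156-.043*s,46,1.528)"
```

```text
wrist_force: [4.5, 0.2, -0.3]
opening: 0.328
t 17.15 pos [572.8 154.5  46. ] jaw -1.614 tilt [ 0.003  0.    -1.   ] toolshift [-0.1 -0.1  8.5] turn -0.0 open 0.328 F [ 4.5  0.2 -0.3]
```

```bash
python3 -m crank '[[-1,0,0,3,0],[-1,0,0,3,0],[-1,0,0,3,0],[-1,0,0,1,0],[-1,0,0,0,0]]' | tail -2
python3 - <<'E'
from h import *
s=25;goto(539.3+s,156-.043*s,46,1.528);tin("7")
a=cv2.imread("pics/scene7.png")[120:320,280:480]; cv2.imwrite("pics/c7.png",cv2.resize(a,None,fx=3,fy=3))
E
```

```text
wrist_force: [7.2, -0.6, -0.4]
opening: 0.322
t 17.65 pos [564.1 154.8  46.2] jaw -1.614 tilt [ 0.005  0.    -1.   ] toolshift [ 0.2 -0.1 -0.2] turn -0.0 open 0.322 F [ 7.2 -0.6 -0.4]
scene -80 16 z [-18.7  -2.5  16.3] n -20.4 -10.8
scene -70 15 z [-17.4  -5.9  14.7] n -20.9 -13.6
scene -60 21 z [-14.7  -1.8  11.3] n -18.7 -9.6
scene -50 18 z [-11.6   2.3  13. ] n -17.6 -13.7
scene -40 6 z [-9.7 -2.8 13.3] n -17.2 9.5
scene -20 9 z [20.2 21.1 22.8] n -0.3 11.7
scene -10 21 z [23.7 26.6 41.9] n -3.5 17.2
scene 0 29 z [24.6 26.7 42.7] n -9.0 21.8
scene 10 78 z [ 9.7 28.6 39.5] n -21.8 21.5
scene 20 58 z [ 9.5 27.7 32.5] n -17.7 13.6
scene 30 98 z [-0.6 14.5 28. ] n -22.0 20.9
scene 40 63 z [-20.  -15.1 -11.9] n -22.0 20.6
top -120 6 z [-16.2  13.3  16.2] n -21.6 -5.2
top -110 59 z [-6.5 14.2 16.4] n -22.0 -5.4
top -100 65 z [-6.8 13.6 16.7] n -21.7 -2.3
top -90 69 z [-2.8 13.5 16.4] n -21.9 -1.2
top -80 72 z [-8.8 13.3 16.9] n -21.9 1.4
top -70 59 z [-3.7  6.6 14.7] n -21.4 5.2
top -60 66 z [-4.9  8.4 11.7] n -14.3 7.6
top -50 76 z [-3.7 11.2 13.7] n -14.8 10.1
top -40 64 z [-2.1 13.1 16.3] n -14.5 6.3
top -30 40 z [-0.5 15.  17.1] n -14.3 6.0
```

View pics/c7.png

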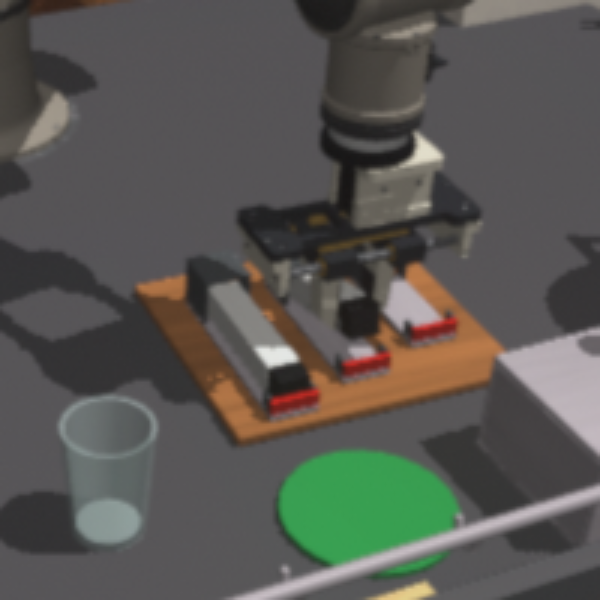

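The long tin lies flat behind its wall at crop (290,385). The middle tin is tilted with its cap inside the middle wall at (360,330). Lowering it now.

```bash
python3 -m crank '[[-1,3,0,0,0],[-1,3,0,0,0],[-1,3,0,-0.3,0],[-1,3,0,-0.5,0],[-1,3,0,-0.5,0],[-1,0,0,0,0]]' | tail -2
python3 -m crank '[[-1,3,0,-0.5,0],[-1,3,0,-0.5,0],[-1,2,0,-0.5,0],[-1,0,0,0,0]]' | tail -2
python3 - <<'E'
from h import *
s=29;goto(539.3+s,156-.043*s,23,1.528);tin("8")
E
```

```text
wrist_force: [10.3, -1.5, 3.2]
opening: 0.323
wrist_force: [9.2, -1.1, 3.2]
opening: 0.325
t 18.75 pos [568.2 154.8  23.7] jaw -1.614 tilt [ 0.008  0.001 -1.   ] toolshift [ 0.7  0.  -0.1] turn -0.001 open 0.325 F [ 9.2 -1.1  3.2]
scene -70 5 z [ 8.1 17.  18.9] n -17.3 -15.4
scene -60 6 z [ 4.1  8.7 15.9] n -16.5 -14.3
scene -50 11 z [ 2.2  7.8 16.4] n -16.5 -14.5
scene -20 11 z [23.9 25.5 26.9] n -0.9 13.6
scene -10 24 z [24.7 26.1 39.8] n -5.7 16.8
scene 0 37 z [24.4 26.8 37.9] n -18.2 16.4
scene 10 84 z [14.9 25.8 39.3] n -21.6 21.6
scene 20 49 z [ 6.6 25.1 27.9] n -21.9 21.1
scene 30 95 z [ 8.2 15.6 25.9] n -21.9 21.8
scene 40 43 z [ 2.9  7.4 11.2] n -21.4 19.4
top -120 26 z [ 5.4 35.6 38.8] n -21.7 -9.5
top -110 49 z [15.2 35.7 38.1] n -21.7 -8.7
top -100 50 z [15.8 35.7 39.1] n -21.9 -8.2
top -90 51 z [20.6 36.  39.5] n -21.9 -7.5
top -80 51 z [11.4 35.8 38.5] n -22.0 -4.4
top -70 45 z [10.2 23.4 26.5] n -14.6 0.5
top -60 52 z [12.3 23.2 26.2] n -14.7 2.5
top -50 57 z [14.1 23.4 26.2] n -15.1 6.1
top -40 56 z [12.9 23.1 25.6] n -14.3 6.1
top -30 27 z [16.4 23.7 26.7] n -14.5 3.0
```

```bash
python3 -m crank '[[-1,0,0,0,0],[-1,0,0,0,0],[-0.1,0,0,0,0],[-0.1,0,0,0,0],[-0.1,0,0,0,0],[-0.1,-40,0,0,0],[-0.1,-50,0,0,0],[-0.1,-30,0,0,0]]' 3 | tail -2
python3 -m crank '[[0,0,38,2,0],[0,0,38,2,0],[0,0,38,2,0],[0,0,38,2,0],[0,0,38,2,0],[0,0,38,2,0],[0,0,38,2,0],[0,0,38,2,0]]' | tail -1
python3 -m crank '[[0,0,38,2,0.1],[0,0,38,2,0.1],[0,0,38,2,0.1],[0,0,38,2,0.05],[0.2,0,30,2,0],[0.2,0,0,0,0],[0.2,0,0,0,0]]' | tail -1
python3 - <<'E'
from h import *
p,d=snapshot("top"); cv2.imwrite("pics/top9.png",p); W=cloud("top",d)
for nm,x,y in(("long",560,75),("mid",550,155)):
    m=(abs(W[...,0]-x)<75)&(abs(W[...,1]-y)<30)&(abs(W[...,2]-48)<4); print(nm,rect(W[m]),W[m][:,0].max())
    print([np.median(W[m&(abs(W[...,0]-q)<6)][:,2]).round(1) for q in (500,520,540,560,580,595)])
c=np.array([491.7,-362.4]);a=-.385;g=c+21*np.array([np.cos(a),np.sin(a)]);print(g)
goto(g[0],g[1],4,a+np.pi/2)
E
```

```text
wrist_force: [0.5, 0.5, 0.1]
opening: 0.452
opening: 0.499
opening: 0.594
long (array([554.9,  76.7]), 136.5, 36.7, np.float64(0.026)) 623.2801801553579
[np.float64(47.5), np.float64(47.1), np.float64(47.5), np.float64(47.4), np.float64(47.8), np.float64(47.1)]
mid (array([538.8, 156.2]), 128.2, 35.9, np.float64(0.026)) 602.6798715107218
[np.float64(47.4), np.float64(47.5), np.float64(46.9), np.float64(47.4), np.float64(47.5), np.float64(47.2)]
[ 511.16276709 -370.28674187]
t 21.2 pos [ 485.3 -321.1  141.9] jaw -1.964 tilt [-0.001  0.001 -1.   ] toolshift [137.8  35.6 -42.9] turn -0.008 open 0.596 F [ 0.8  0.6 -0.9]
```

```bash
python3 -m crank '[[0.2,0,18,-21,0],[0.2,0,17.6,-22,-0.008],[0.2,38,0,0,0],[0.2,40,0,0,0],[0.2,40,0,0,0],[0.2,20,0,0,0],[0.2,0,0,0,0]]' 3 | tail -1
python3 -m crank '[[-1,0,0,0,0],[-1,0,0,0,0],[-1,0,0,0,0],[-1,0,0,0,0],[-1,0,0,0,0],[-1,0,0,0,0]]' | tail -1
python3 -m crank '[[-1,-4,0,0,0],[-1,-4,0,0,0],[-1,-5,0,0,0],[-1,-5,0,0,0],[-1,0,0,0,0],[-1,0,0,0,0]]' | tail -1
python3 - <<'E'
from h import *
goto(511.2,-370.3,22,-.385+np.pi/2)
e=r.state()["ee_pos"];u=np.array([np.cos(-.385),np.sin(-.385)]);n=np.array([-u[1],u[0]])
for c in("scene","top"):
    p,d=snapshot(c); W=cloud(c,d); S=(W[...,:2]-e[:2])@u; N=(W[...,:2]-e[:2])@n
    for x in range(-90,45,10):
        k=(d>0)&(abs(N)<14)&(W[...,2]>12)&(W[...,2]<75)&(abs(S-x)<5)
        if k.sum()>4: print(c,x,k.sum(),np.percentile(W[k][:,2],[10,50,90]).round(1))
E
```

```text
opening: 0.601
opening: 0.33
opening: 0.326
t 23.1 pos [ 511.5 -371.4   22.4] jaw -1.956 tilt [ 0. -0. -1.] toolshift [ 0.4 -0.9  0.7] turn -0.0 open 0.326 F [ 0.   0.2 -0.4]
scene -30 9 [47.5 48.3 49.8]
scene -20 19 [47.3 48.9 50. ]
scene -10 25 [47.9 48.7 51. ]
scene 0 31 [47.7 49.  51.2]
scene 10 40 [35.4 48.9 50.7]
scene 20 51 [26.2 47.6 50.3]
scene 30 109 [23.4 35.9 47.9]
```

The short tin did not pivot: depth shows it level at 49 mm because the gravity lever is too small. I'll carry it level and gently press its cap end onto the back edge of the short row's housing to tilt it.

```bash
python3 -m crank '[[-1,0,0,0,0],[-1,0,0,0,0],[-1,-40,0,0,0],[-1,-40,0,0,0],[-1,-30,0,0,0],[-1,0,0,0,-0.12],[-1,0,0,0,-0.12],[-1,0,0,0,-0.1]]' 30 | tail -1
python3 -c "
from h import *
goto(429,240.5,110,1.528)"
```

```text
opening: 0.322
t 24.0 pos [ 511.5 -371.2  132.5] jaw -1.611 tilt [ 0. -0. -1.] toolshift [  22.3 -607.9  107.2] turn 0.002 open 0.322 F [-1.8  0.2 -1.3]
```

```bash
python3 -m crank '[[-1,0,-38,6.7,0],[-1,0,-38,6.7,0],[-1,0,-38,6.7,0],[-1,0,-38,6.7,0],[-1,0,-38,6.7,0],[-1,0,-38,6.7,0],[-1,0,-38,6.7,0],[-1,0,-38,6.7,0]]' | tail -1
python3 -m crank '[[-1,0,-38,6.7,0],[-1,0,-38,6.7,0],[-1,0,-38,6.7,0],[-1,0,-38,6.7,0],[-1,0,-38,6.7,0],[-1,0,-38,6.7,0],[-1,0,-38,6.7,0],[-1,0,-38,6.7,0]]' | tail -1
python3 -m crank '[[-1,0,0,0,0],[-1,0,0,0,0]]' | tail -1
python3 -c "
from h import *
goto(429,240.5,69,1.528); tin('10')"
```

```text
opening: 0.326
opening: 0.325
opening: 0.325
t 25.8 pos [431.5 241.4 132. ] jaw -1.614 tilt [-0.    -0.001 -1.   ] toolshift [63.   0.9  2.4] turn -0.0 open 0.325 F [ 0.6 -1.  -1.2]
scene -70 8 z [ 2.7  7.9 16.8] n -17.4 -12.9
scene -60 21 z [ 4.7 15.5 24.9] n -18.1 -11.1
scene -50 15 z [ 2.6 12.2 22.8] n -17.6 -13.4
scene -30 5 z [23.8 25.9 26.7] n 8.7 13.2
scene -20 7 z [25.6 26.2 26.5] n 1.1 11.3
scene -10 19 z [25.6 28.3 40.6] n -5.4 16.1
scene 0 28 z [25.4 28.3 40.7] n -15.0 16.9
scene 10 85 z [ 9.7 27.3 40.4] n -21.6 21.6
scene 20 56 z [ 1.4 14.8 27.2] n -17.5 14.4
scene 30 75 z [ 1.7 15.  25.7] n -16.3 12.8
top -70 59 z [12.9 23.8 26.4] n -15.2 14.7
top -60 116 z [ 9.  24.1 26.7] n -15.3 14.3
top -50 117 z [10.1 23.8 26.7] n -15.4 15.2
top -40 90 z [12.9 23.9 26.7] n -16.0 14.2
top -30 10 z [22.7 24.8 25.6] n 6.6 14.5
```

```bash
python3 -m crank '[[-1,30,0.9,2.4,0],[-1,25,0,0,0],[-1,9,0,0,0],[-1,0,0,0,0]]' | tail -2
python3 -m crank '[[-1,0,0,0,0],[-1,1.5,0,0,0],[-1,1.5,0,0,0],[-1,1.5,0,0,0],[-1,1.5,0,0,0],[-1,1.5,0,0,0],[-1,0,0,0,0]]' 5 | tail -2
python3 -c "
from h import *
goto(429,240.5,60,1.528); tin('11')"
```

```text
wrist_force: [0.4, 0.0, -1.0]
opening: 0.322
wrist_force: [-2.4, 0.9, 0.2]
opening: 0.321
t 27.0 pos [429.  240.2  60.5] jaw -1.616 tilt [-0.001 -0.    -1.   ] toolshift [ 0.5 -0.3  0.1] turn -0.002 open 0.321 F [-2.4  0.9  0.2]
scene -70 9 z [-5.4 10.9 16.2] n -16.6 -6.7
scene -60 18 z [-7.   7.  17.2] n -17.3 -9.5
scene -50 15 z [-4.3  2.7 15.5] n -17.6 -14.1
scene -20 5 z [23.5 24.3 25.9] n 1.2 12.2
scene -10 17 z [25.8 27.2 37.5] n -5.6 16.9
scene 0 30 z [27.  30.1 43.1] n -20.6 16.9
scene 10 70 z [ 8.7 28.2 40.4] n -22.0 22.0
scene 20 87 z [ 1.1 21.5 32.1] n -21.9 21.6
scene 30 73 z [ 0.1  6.3 21.5] n -21.3 21.8
scene 40 40 z [-9.2  1.6  3.5] n -21.9 19.7
top -70 69 z [ 8.1 13.1 15.5] n -14.7 16.2
top -60 94 z [ 3.6 14.5 17.4] n -14.7 15.3
top -50 96 z [ 6.4 16.1 18.5] n -14.8 16.0
top -40 80 z [ 8.9 17.8 21.2] n -15.0 16.3
top -30 6 z [19.3 19.7 22.1] n 5.1 14.0
top 40 81 z [-22.4  -0.3   2.5] n -21.4 21.8
```

```bash
python3 -m crank '[[-1,1,0,0,0],[-1,1,0,0,0],[-1,0.5,0,0,0],[-1,0,0,0,0]]' 5 | tail -2
python3 -m crank '[[-1,0,0,0,0],[-1,0,0,0,0],[-1,-30,0,0,0],[-1,-40,0,0,0],[-1,0,0,0,0],[-1,0,0,0,0]]' 30 | tail -2
python3 -c "
from h import *
s=60;goto(530.8+s,236.3-.043*s,110,1.528); tin('12')" | grep -v scene
```

```text
wrist_force: [-3.8, 0.3, 0.6]
opening: 0.324
wrist_force: [-0.1, -0.2, -1.4]
opening: 0.324
t 28.1 pos [430.3 240.3 128.8] jaw -1.616 tilt [ 0.003  0.001 -1.   ] toolshift [  19.3   -0.7 -160.5] turn -0.002 open 0.324 F [-0.1 -0.2 -1.4]
top -70 93 z [2.5 6.6 9.1] n -15.0 16.5
top -60 110 z [-4.6  9.1 11.5] n -15.0 16.5
top -50 120 z [-2.2 11.8 14.5] n -15.1 16.5
top -40 72 z [ 7.5 14.9 16.7] n -13.9 16.0
```

```bash
python3 -m crank '[[-1,0,0,-25,0],[-1,0,0,-25,0],[-1,0,0,-25,0],[-1,0,0,-25,0],[-1,0,0,-25,0],[-1,0,0,-23,0],[-1,0,0,0,0],[-1,0,0,0,0]]' | tail -1
python3 - <<'E'
from h import *
s=46;goto(530.8+s,235.9-.043*s,44,1.528); tin("13")
E
```

```text
opening: 0.324
t 29.0 pos [576.4 233.1 126.2] jaw -1.616 tilt [-0.003 -0.001 -1.   ] toolshift [82.2 -0.9 -0.6] turn -0.003 open 0.324 F [-0.7  0.3 -2.5]
scene -70 12 z [-13.8  -2.2  12.1] n -17.3 -1.4
scene -60 29 z [-13.5   1.1  13. ] n -17.9 -4.5
scene -50 21 z [-8.3  2.1 14.1] n -17.7 -9.8
scene -40 18 z [-7.3  2.7 16.6] n -18.7 -14.0
scene -30 5 z [-6.9 -4.7 11.4] n -17.2 10.8
scene -20 7 z [-6.2 23.5 26. ] n -14.5 10.7
scene -10 17 z [25.8 28.5 37.5] n -1.6 15.3
scene 0 25 z [28.9 31.  41. ] n -7.8 16.0
scene 10 82 z [ 9.6 30.9 41. ] n -21.8 21.7
scene 20 106 z [15.3 25.7 33.7] n -17.5 14.5
scene 30 43 z [ 7.8 12.7 18.2] n -17.5 13.5
top -70 79 z [ 4.9  8.2 11.2] n -14.3 14.8
top -60 107 z [-6.5 10.5 12.9] n -14.4 14.1
top -50 111 z [-3.2 13.2 16.2] n -14.7 14.1
top -40 109 z [-2.3 15.9 18.9] n -14.7 14.1
top -30 82 z [ 0.4 18.3 21.2] n -14.4 16.3
top -20 5 z [18.1 18.8 21. ] n 8.4 16.2
```

```bash
python3 -m crank '[[-1,0,-1.2,-0.6,0],[-1,30,0,0,0],[-1,30,0,0,0],[-1,14,0,0,0],[-1,8,0,0,0],[-1,0,0,0,0],[-1,0,0,0,0]]' | tail -2
python3 -c "
from h import *
s=24;goto(530.8+s,236.2-.043*s,42,1.528)"
```

```text
wrist_force: [0.5, 0.7, -0.5]
opening: 0.321
t 29.8 pos [578.7 234.9  47.4] jaw -1.616 tilt [ 0.002  0.    -1.   ] toolshift [ 5.3  0.8 23.9] turn -0.002 open 0.321 F [ 0.5  0.7 -0.5]
```

```bash
python3 -m crank '[[-1,5,0.4,3,0],[-1,0,0.4,4,0],[-1,0,0,4,0],[-1,0,0,4,0],[-1,0,0,4,0],[-1,0,0,4,0],[-1,0,0,0,0]]' | tail -2
python3 -c "
from h import *
s=15;goto(530.8+s,236.3-.043*s,41.5,1.528)"
```

```text
wrist_force: [3.0, -0.3, -1.0]
opening: 0.326
t 30.5 pos [555.5 234.9  41.7] jaw -1.616 tilt [ 0.002  0.    -1.   ] toolshift [ 0.2 -0.3  9.7] turn -0.002 open 0.326 F [ 3.  -0.3 -1. ]
```

```bash
python3 -m crank '[[-1,0,0,3,0],[-1,0,0,3,0],[-1,0,0,3,0],[-1,0,0,1.5,0],[-1,0,0,0,0]]' | tail -2
python3 - <<'E'
from h import *
s=15;goto(530.8+s,236.3-.043*s,41.5,1.528);tin("14")
a=cv2.imread("pics/scene14.png")[120:320,280:480]; cv2.imwrite("pics/c14.png",cv2.resize(a,None,fx=3,fy=3))
E
```

```text
wrist_force: [7.5, -1.2, -1.8]
opening: 0.328
t 31.0 pos [546.3 235.4  41.9] jaw -1.616 tilt [ 0.004  0.    -1.   ] toolshift [ 0.4 -0.3  0.5] turn -0.002 open 0.328 F [ 7.5 -1.2 -1.8]
scene -60 16 z [-11.2   4.2  12.8] n -21.3 -12.7
scene -50 26 z [-9.3  3.6 15.8] n -21.9 -8.4
scene -40 11 z [-10.   -1.9  13.6] n -17.6 -14.4
scene -10 19 z [25.8 28.2 41.7] n -3.3 16.4
scene 0 26 z [28.  30.7 42.6] n -20.4 17.0
scene 10 70 z [ 9.5 31.2 40.8] n -21.9 21.9
scene 20 96 z [ 6.7 25.7 34.1] n -21.2 20.4
scene 30 57 z [-9.6 11.7 20.6] n -21.5 21.8
scene 40 40 z [-16.1 -10.8  -7.3] n -21.2 20.0
top -90 115 z [-4.9 17.7 21.1] n -22.0 14.4
top -80 114 z [ 5.2 18.2 20.6] n -21.7 16.5
top -70 126 z [ 0.7 17.8 21.2] n -21.8 20.6
top -60 129 z [ 7.3 18.3 21.1] n -22.0 21.8
top -50 100 z [ 1.8 15.6 19.9] n -21.8 21.4
top -40 93 z [ 1.8 15.6 18. ] n -14.9 14.7
top -30 47 z [ 3.3 17.8 20.2] n -15.6 14.6
```

View pics/c14.png

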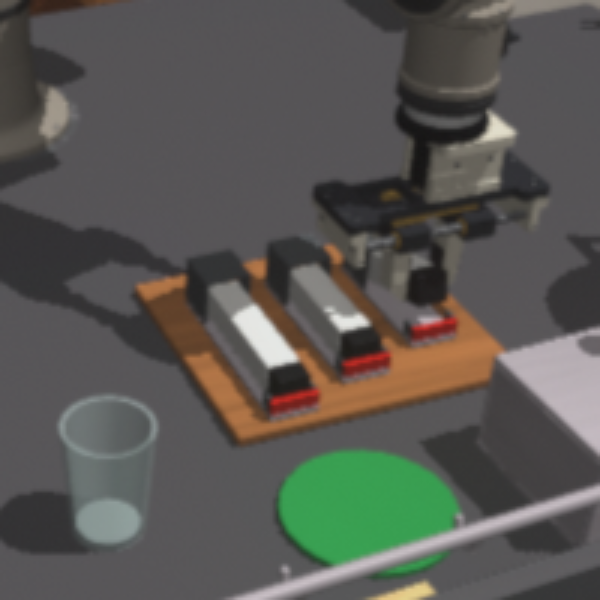

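Middle and long tins are seated at crop (360,345) and (290,385). The short tin is under its hood with its cap inside the wall at (430,290). Lowering it.

```bash
python3 -m crank '[[-1,3,0,0.5,0],[-1,3,0,0,0],[-1,3,0,-0.5,0],[-1,3,0,-0.7,0],[-1,0,0,0,0]]' | tail -2
python3 -m crank '[[-1,3,0,-0.8,0],[-1,2.5,0,-0.8,0],[-1,2,0,-0.8,0],[-1,0,0,0,0]]' | tail -2
python3 - <<'E'
from h import *
s=20;goto(530.8+s,236.3-.043*s,23,1.528);tin("15")
E
```

```text
wrist_force: [5.8, -1.8, 3.1]
opening: 0.326
wrist_force: [6.5, -0.0, 3.3]
opening: 0.327
t 32.0 pos [549.6 235.4  22.8] jaw -1.616 tilt [ 0.004  0.001 -1.   ] toolshift [-0.1 -0.1 -1.2] turn -0.003 open 0.327 F [ 6.5 -0.   3.3]
scene -60 13 z [ 4.5  8.8 28.2] n -21.9 -12.5
scene -50 9 z [ 6.1 14.6 20.6] n -19.1 -13.2
scene -40 6 z [ 8.7 16.2 21.8] n -18.0 -13.7
scene -20 7 z [26.9 28.3 30. ] n 3.8 11.1
scene -10 17 z [26.5 30.2 42.5] n -3.9 17.0
scene 0 38 z [28.  30.5 39.6] n -20.2 17.5
scene 10 77 z [10.7 28.9 41. ] n -21.9 21.8
scene 20 74 z [ 8.1 21.7 30.6] n -21.9 21.2
scene 30 85 z [ 4.8 11.6 26.2] n -21.2 21.3
scene 40 12 z [ 4.9  8.5 11. ] n -20.6 13.8
top -100 31 z [ 8.5 34.7 39.9] n -21.8 9.8
top -90 96 z [16.2 36.9 39.5] n -21.9 7.2
top -80 96 z [19.5 37.3 40.6] n -21.9 9.9
top -70 107 z [20.  37.1 40.1] n -21.6 13.0
top -60 116 z [23.2 37.3 40.6] n -21.9 17.1
top -50 79 z [18.2 25.8 37.1] n -20.5 14.3
top -40 88 z [12.1 25.  27.7] n -14.6 15.9
top -30 43 z [16.8 25.4 27.9] n -14.2 15.8
```

```bash
python3 -m crank '[[-1,1.5,0,-0.4,0],[-1,1.3,0,0,0],[-1,0,0,0,0],[-1,0,0,0,0]]' | tail -2
python3 -m crank '[[-1,0,0,0,0],[-1,0,0,0,0],[-0.1,0,0,0,0],[-0.1,0,0,0,0],[-0.1,0,0,0,0],[-0.1,-40,0,0,0],[-0.1,-50,0,0,0],[-0.1,-30,0,0,0]]' 3 | tail -2
python3 -m crank '[[0,0,45,0,0],[0,0,45,0,0],[0,0,45,0,0],[0,0,45,0,0],[0,0,45,0,0],[0,0,45,0,0],[0,0,0,0,0],[0,0,0,0,0]]' | tail -2
python3 - <<'E'
from h import *
goto(0,0,0)
p,d=snapshot("top"); cv2.imwrite("pics/top16.png",p); W=cloud("top",d)
for nm,c in(("long",(548.4,75.6)),("mid",(539.3,156)),("short",(530.8,236.3))):
    u=np.array([.9991,-.043]);n=np.array([.043,.9991]); S=(W[...,:2]-c)@u;N=(W[...,:2]-c)@n
    m=(abs(S)<85)&(abs(N)<19)&(W[...,2]>38)&(W[...,2]<56)
    print(nm,rect(W[m]),"smax",S[m].max().round(1),[(q,np.median(W[m&(abs(S-q)<4)][:,2]).round(1)) for q in range(-50,75,10) if (m&(abs(S-q)<4)).any()])
for k in ("tumbler","sprinkle_tin"):
    print(k,[(np.round(x["position"]).tolist(),round(x["p"],2)) for x in finder.landmark_of("top",k)][:1])
p,d=snapshot("scene"); a=p[160:300,310:470]; a=cv2.resize(a,None,fx=4,fy=4,interpolation=cv2.INTER_CUBIC); cv2.imwrite("pics/c16.png",a)
E
```

```text
wrist_force: [6.1, -0.5, 4.5]
opening: 0.325
wrist_force: [0.5, -0.2, -0.3]
opening: 0.451
wrist_force: [0.7, 0.2, -0.5]
opening: 0.5
t 34.1 pos [535.2 -35.1 138.5] jaw -1.619 tilt [-0.001  0.001 -1.   ] toolshift [139.2  -9.5 536.1] turn 0 open 0.5 F [ 0.7  0.2 -0.5]
long (array([497.1,  77.8]), 46.8, 28.4, np.float64(-0.068)) smax -28.3 [(-50, np.float64(47.2)), (-40, np.float64(47.4)), (-30, np.float64(47.0))]
mid (array([531.3, 157.1]), 142.7, 31.2, np.float64(-0.053)) smax 63.4 [(-50, np.float64(47.2)), (-40, np.float64(47.8)), (-30, np.float64(47.2)), (-20, np.float64(47.6)), (-10, np.float64(47.4)), (0, np.float64(47.5)), (10, np.float64(47.1)), (20, np.float64(47.1)), (30, np.float64(47.2)), (40, np.float64(46.5)), (50, np.float64(47.4)), (60, np.float64(47.7))]
short (array([516.1, 237.6]), 129.2, 31.6, np.float64(-0.04)) smax 49.9 [(-30, np.float64(47.3)), (-20, np.float64(47.7)), (-10, np.float64(47.3)), (0, np.float64(47.0)), (10, np.float64(47.3)), (20, np.float64(46.9)), (30, np.float64(46.7)), (40, np.float64(47.1)), (50, np.float64(46.9))]
tumbler [([686.0, -114.0, -3.0], 0.76)]
sprinkle_tin [([654.0, -426.0, -1.0], 0.91)]
```

View pics/c16.png

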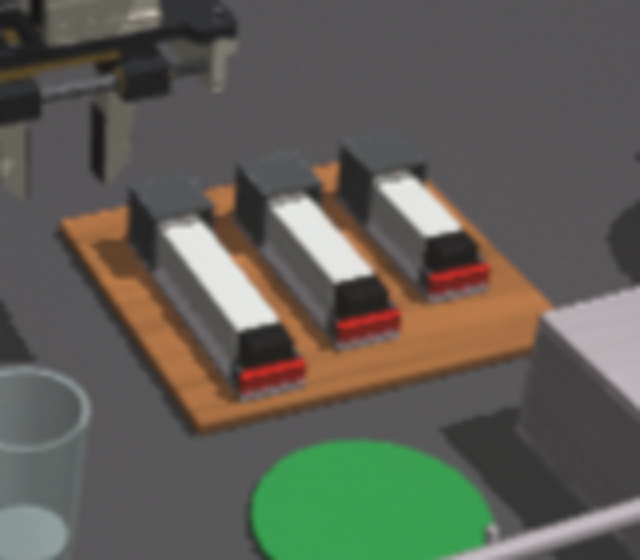

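All three tins lie flat behind their red walls (caps at crop (265,350), (360,300) and (450,250)), and the gripper is clear. Handing in.

```bash
python3 -c "
from h import *
print(r.close_job())"
```

```text
the job is handed in; nothing more can be done
None
```

All three tins are seated in their matching rows, and I handed the job in at about 34 s of the 72 s.

- **Long and middle tins:** I gripped each near its cap at 3 N and lifted, so the far end drooped and the tin tilted about 0.24 rad. I then tightened the grip, slid the low end under the hood against the plate and lowered the cap end behind the wall.
- **Short tin:** It did not droop at 3 N and came up level. I tilted it to about 0.27 rad by gently pressing its cap end on the back edge of its own row's housing (wrist force about 4 N), then inserted it the same way. At the end of lowering, its cap end still looked about 3 mm high, so I lowered it another 2–3 mm before letting go.

**Last checks:**
- **Flatness:** Tin tops read 46.5–47.8 mm all along, against about 47.5 expected with the camera's offset of about -0.5 mm. At the last look the arm hid the cap end of the long tin from the top camera. Its earlier top-camera reading was flat with the end at the wall, and the final scene picture agrees.
- **Position:** Cap ends were within about 1 mm of the walls, so the plates should be held back by about 5 mm. I inferred that from the geometry and did not measure plate travel directly.
- **Forces:** The wrist readings I took while inserting the tins stayed at or below about 12 N.
- **Tumbler and sprinkle tin:** Their readings moved by no more than 4 mm, which is within the finder's noise.
- **Robot:** It was clear of everything at hand-in.

No final check failed.

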